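Slide the top soling sheet off its stack and square it in the jig

TASK

In the shoe workshop, slide the black top sheet sideways off its stack onto the grey bed of the jig, without lifting it and without shifting the tan sheets below. Press it home flat against the yellow back stop first (about 8 N, held for half a second), then press it the same way sideways against the red side fence, so that it is left square and flush in the corner against both. Never push on it with more than 20 N, leave the tin, the jar and the hammer alone, and let go at the end.

Things in the scene. Friction and masses are not known exactly. Their poses are not given: they have to be found in the camera images.
- jig: Fixed squaring jig. Origin on the bench top (z = 0); axes turn with it, z up. Plywood base plate: top 6 mm high, x -97..113, y -165..145 mm. On it the smooth, slippery grey bed: flat top 35 mm high, x -92..108, y -25..140. The stack stands on the base plate on the -y side of the bed (centre near y = -90), so the sheet slides towards jig +y. Pressing down on the sheet adds drag.
- stop_zone (a point): Point on the jig, at bed height (35 mm), jig x = 3, y = 78 mm. The rigid yellow back stop (bar 116 mm along jig x, 16 wide, 15 high, two flat black screws on top) is clamped by hand: its working face, looking to jig -y, is 0 to 30 mm beyond this point along jig +y, parallel to jig x. Not measured: find it by touch. On contact the force climbs by newtons per mm.
- fence_zone (a point): Point on the jig, at bed height (35 mm), jig x = 74, y = 70 mm. The rigid red side fence (bar 16 mm along jig x, 130 along jig y, 15 high) is clamped by hand: its working face, looking to jig -x, is 0 to 18 mm beyond this point along jig +x, parallel to jig y, at least 5 mm clear of the sheet at the start. Not measured: find it by touch, as the stop.
- sheet: Black rigid top sheet, loose, 120 (own x) x 100 (own y) x 10 mm, about 0.15 kg. Origin: centre of its underside, at 36 mm (bed: 35). Axes near the jig's, turned up to 0.14 rad. Drag when slid 0.3 to 2 N; pushed on its edge at half thickness by closed fingers it clears the sheet below; turns if pushed off-centre, squares up on a stop. Ends with +y edge on the stop, +x edge on the fence.
- lower1: Tan rigid sheet, loose, bottom of the stack; size and origin as the black one; underside 6 mm above the bench.
- lower2: Tan rigid sheet, loose, second from below; same size; underside at 16 mm.
- lower3: Tan rigid sheet, loose, directly under the black sheet; same size; underside at 26 mm, top at 36 mm. The sheets' edges are only roughly in line (a few mm). The gap between stack and bed is up to about 25 mm wide.
- tin: Closed tin with a white lid and a paper label, 60 mm across, 75 mm high, standing beyond the jig (jig +x side); origin at the centre of its base. Bystander.
- jar: Amber glass jar with a black cap, 56 mm across, 70 mm high, standing beyond the jig (jig +x side); origin at the centre of its base. Bystander.
- hammer: Hammer, 240 mm long, less than 40 mm high, lying along its own x on the bench on the stack's side of the jig, roughly along jig x. Bystander.
Not all that is in view belongs to the job. Leave any purple or turquoise look-alike of the sheet alone.

How it is judged (in metres and radians):
On the way, in this order (a step that is already met when the one before it is completed fails the run):
1. the black sheet is pressed against the yellow back stop with more than 2 N (contact force between sheet and stop above 2 N), for 0.3 s.
2. then it is pressed against the red side fence with more than 2 N (contact force between sheet and fence above 2 N), for 0.3 s.
At the end, for the whole second after the job is handed in: The black sheet lies flat on the bed at rest and released, within 3 mm of touching both the back stop and the side fence and square to the jig within 0.03 rad; the three tan sheets are within 6 mm of where they were, tin, jar and hammer within 20 mm (x of sheet in the frame of fence between -0.071 and -0.065 m and y of sheet in the frame of stop between -0.061 and -0.055 m and z of sheet in the frame of jig between 0.032 and 0.038 m and angle between the x axis of sheet and the x axis of jig, either way round below 0.03 rad and angle between sheet's own z axis and vertical below 0.03 rad and linear speed of sheet below 0.01 m/s and contact force between the fingers and sheet below 0.2 N and distance of each of lower1, lower2, lower3 from where it was at the start of the episode below 0.006 m and distance of each of tin, jar, hammer from where it was at the start of the episode below 0.02 m).
It fails at once if the black sheet is pushed with more than 20 N (contact force between any of the fingers, the arm and sheet above 20 N).
It fails at once if the black sheet is lifted more than 10 mm or tipped by more than 0.2 rad (z of sheet in the frame of jig above 0.046 m or angle between sheet's own z axis and vertical above 0.2 rad).
It fails at once if a sheet of the stack below is shifted by more than 6 mm (distance of any of lower1, lower2, lower3 from where it was at the start of the episode above 0.006 m).
It fails at once if the tin, jar or hammer is moved by more than 20 mm (distance of any of tin, jar, hammer from where it was at the start of the episode above 0.02 m).
It also fails if it takes over 72 s, if anything falls off the work surface, if the arm or the gripper's body presses on something with over 40 N, if the wrist force passes 120 N, or if a joint passes its speed limit or range.

ROBOT

A 6-joint arm with a two-finger parallel gripper is mounted at the origin on the work surface. World frame = base frame: x ahead of the robot, y to its left, z up, the work surface at z = 0. Lengths are in mm, angles in rad, forces in N, time in s.
With the tool pointing down it reaches from about 400 to 925 mm from the base axis. Payload 12.5 kg.
Tool frame: the origin (TCP) lies on the centre line of the jaws, within the pads' length; the fingertips stand 8 mm ahead of it and the grasp point (between the pads) lies 11 mm behind it; z points along the fingers, y is the line along which they close (so a half turn about z gives the same grasp; the last joint's range is limited). The gripper opens to 95 mm and grips with 3 to 60 N. Pads are 20 mm wide; open, the fingers measure 119 mm over their backs; the gripper's body (75 mm by 180 mm) begins 59 mm behind the grasp point.
Start: joints at [1.062, 0.491, 1.559, -0, 1.092, -0.106], TCP at [244.983, 575.004, 222.661] pointing down, gripper open.
Joint ranges: [-3.1, 3.1], [-0.84, 2.19], [0.05, 2.79], [-1.13, 4.28], [0.06, 2.93], [-2.69, 2.69]. Speed limits (rad/s): [2.22, 2.22, 2.79, 3.14, 3.14, 3.14].

INTERFACE

Orientations are given as a unit quaternion [w, x, y, z].
In Python, from rig import get_state, read_camera, camera_info, sign_off gives the robot as it stands.
- The arm moves only by the tool move_arm, never from a script. Its argument "steps" is one flat list of numbers, 5 for each row, row after row: the opening, from -1 (shut) to 1 (fully open), then the shift along the tool's x, y, z in cm, then the turn about the tool's z in degrees. A call has 1 to 12 rows; each row is the pose to reach, as a shift and turn from the pose commanded when the call began, along the tool's axes at that moment; what a row does not reach only later rows make up. A row lasts 1/8 s, in which the tool goes at most 62.5 mm and 10.7 degrees, less where a joint would pass 70% of its speed; a pose out of reach is approached as far as the arm can. A call with a gripper value outside its range is refused whole. The fingers move at their own pace and stop on an object; "grip_force" is the grip in N (left out, the last holds). Time passes only in rows, so rows that repeat a pose let the fingers close. It gives the time, the measured TCP pose, the force, the opening and the grip force at its end, in the units of the state.
- get_state(): the state, without advancing time (a new reading comes with each control period).
- read_camera(name): name is "side" or "top"; returns the picture (420x560x3 uint8, red, green, blue); there is no depth.
- camera_info(name): a dict with "camera_matrix" (3x3 intrinsics, pixels), "extrinsics" (4x4, takes a point from camera to world coordinates). Camera axes: x right, y down, z forward; pixel columns grow to the right and rows downward; lengths in mm; the calibration is good to about 2 mm. A picture is of the moment at which its call begins. camera_info takes no time and is no camera call.
- sign_off(): hands the job in; it is judged then, once.
The state is a dict: "clock": time; "q": joint angles; "qvel": joint speeds; "joint_efforts": joint torques, N m; "eef_pos": TCP position; "ee_rot": TCP orientation; "force": force on the tool from outside, world axes, zero at the start; "moment": the same for the moment, N m; "width": finger opening in mm; "grasp_force": force on a finger pad.
Only numpy, scipy, OpenCV 4.12 (cv2) and the standard library are available. Lean on these libraries where they do the work, as an engineer would, in place of code of your own. Each camera call takes 0.05 s, during which the arm holds its last target. There are 200 camera calls.

## Working session

There is one attempt and no reset: what is moved stays moved. The work goes in short steps, Python scripts to look and compute and a tool call to move; the robot and the scene stay as the last step left them, time stands still between calls to the robot, and variables do not carry over. Pictures are saved under pics/ and viewed, at most 10 in all, crops included, and the job is handed in when it is done.

Besides the shell and the picture viewer there is one more tool, called by a JSON object that holds its "op" and its "data", one argument or row to a line. move_arm: Moves the arm, as the interface text tells. Its arguments: {"type":"object","properties":{"steps":{"type":"array"},"grip_force":{"type":"number"}},"required":["steps"]}

```bash
mkdir -p pics; python3 - <<'E'
from rig import *
import cv2
for n in("top","side"):
    im=read_camera(n);cv2.imwrite(f"pics/{n}0.png",im[:,:,::-1]);i=camera_info(n);print(n,i["camera_matrix"],i["extrinsics"])
s=get_state();print(s)
E
```

```text
top [[530.59345693   0.         271.86366943]
 [  0.         530.59345693 220.79104523]
 [  0.           0.           1.        ]] [[-3.04838488e-03 -9.79836638e-01  1.99777053e-01  3.87602862e+02]
 [-9.99982699e-01  3.99195688e-03  4.32048356e-03 -1.32264676e+01]
 [-5.03086946e-03 -1.99760426e-01 -9.79831854e-01  1.00822316e+03]
 [ 0.00000000e+00  0.00000000e+00  0.00000000e+00  1.00000000e+00]]
side [[464.02251841   0.         283.96026189]
 [  0.         464.02251841 208.6173846 ]
 [  0.           0.           1.        ]] [[ 8.91708929e-01 -2.34081287e-01  3.87377253e-01  2.46994381e+02]
 [-4.52605158e-01 -4.57506560e-01  7.65399450e-01 -6.58615608e+02]
 [-1.93805415e-03 -8.57842467e-01 -5.13909083e-01  4.97942503e+02]
 [ 0.00000000e+00  0.00000000e+00  0.00000000e+00  1.00000000e+00]]
{'clock': 0.1, 'q': array([ 1.06237437e+00,  4.91492829e-01,  1.55938076e+00, -5.58008190e-06,
        1.09174093e+00, -1.05598694e-01]), 'qvel': array([-0.00022297, -0.0021257 , -0.00354235,  0.00031935,  0.00258391,
        0.00033457]), 'joint_efforts': array([ 3.13314689e-03, -6.13625336e+01, -2.58611047e+01,  6.93893689e-02,
        4.69129847e-02, -1.29155947e-04]), 'eef_pos': array([244.88547541, 574.79430719, 222.12686788]), 'ee_rot': array([-1.52049637e-04,  2.00051339e-01,  9.79785283e-01, -4.87790795e-04]), 'force': array([0.48976937, 0.20166026, 0.28078154]), 'moment': array([ 0.04934862,  0.01546854, -0.00165379]), 'grasp_force': 0.0, 'width': 95.15112559870185}
```

View pics/top0.png

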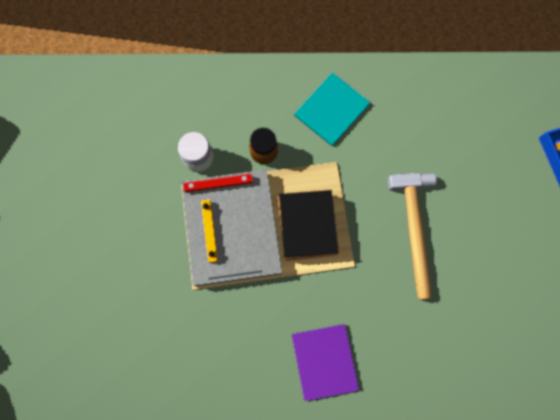

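View pics/side0.png

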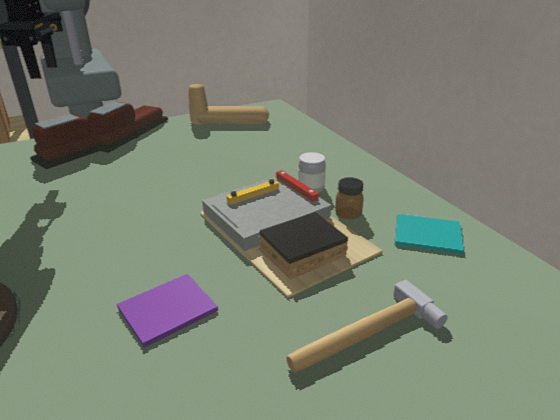

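The top view shows the black sheet at (309,224). The things that could be mistaken for it are the purple sheet (325,362), the turquoise sheet (333,109) and the jar cap (263,138). I choose the black one on the plywood stack. The yellow stop is at (209,231), the red fence at (218,183), the hammer at (418,235). The side view agrees, with the black sheet on tan sheets at (303,238).

```bash
cat > h.py <<'E'
from rig import *
import cv2,numpy as np
def ray(n,px,z):
    i=camera_info(n);K=np.array(i["camera_matrix"]);E=np.array(i["extrinsics"])
    px=np.atleast_2d(px).astype(float);d=np.c_[(px-K[:2,2])/K[[0,1],[0,1]],np.ones(len(px))]@E[:3,:3].T
    o=E[:3,3];return (o+d*((z-o[2])/d[:,2])[:,None])[:,:2]
def proj(n,P):
    i=camera_info(n);K=np.array(i["camera_matrix"]);E=np.array(i["extrinsics"])
    c=(np.atleast_2d(P)-E[:3,3])@E[:3,:3];return (c/c[:,2:])[:,:2]@K[:2,:2].T+K[:2,2]
def masks(im):
    h=cv2.cvtColor(im,cv2.COLOR_RGB2HSV);H,S,V=cv2.split(h)
    return dict(black=(V<60),yellow=((H>18)&(H<32)&(S>200)&(V>150)),red=(((H<6)|(H>174))&(S>180)&(V>90)),grey=((S<40)&(V>70)&(V<200)))
def rect(im,k,z,roi,n="top"):
    m=np.zeros(im.shape[:2],np.uint8);x0,y0,x1,y1=roi
    m[y0:y1,x0:x1]=masks(im)[k][y0:y1,x0:x1]*255
    m=cv2.morphologyEx(m,cv2.MORPH_CLOSE,np.ones((7,7)))
    c=max(cv2.findContours(m,cv2.RETR_EXTERNAL,cv2.CHAIN_APPROX_NONE)[0],key=cv2.contourArea)[:,0]
    w=ray(n,c,z);r=cv2.minAreaRect(w.astype(np.float32));a=r[2];s=r[1]
    return np.round(r[0],1),np.round(s,1),round(a,2),cv2.boxPoints(r).round(0).tolist()
E
python3 - <<'E'
from h import *
im=cv2.imread("pics/top0.png")[:,:,::-1].copy()
for k,z,roi in [("black",46,(270,180,350,270)),("yellow",50,(190,190,230,275)),("red",50,(175,165,262,200)),("grey",35,(175,160,290,295))]:print(k,*rect(im,k,z,roi))
# stop screws excluded etc.
c=im[150:300,170:370];cv2.imwrite("pics/crop.png",cv2.resize(c,None,fx=4,fy=4,interpolation=2)[:,:,::-1])
E
```

```text
black [577.9 -76.3] [120.1  99. ] 3.6 [[515.0, -31.0], [521.0, -129.0], [641.0, -122.0], [635.0, -23.0]]
yellow [565.5 106.4] [115.   15.4] 7.91 [[508.0, 106.0], [510.0, 91.0], [624.0, 107.0], [621.0, 122.0]]
red [656.3  91.9] [ 16.5 128.1] 7.79 [[639.0, 154.0], [657.0, 27.0], [673.0, 30.0], [656.0, 156.0]]
grey [596.4  71.9] [242.3 165.4] 7.89 [[465.0, 137.0], [488.0, -27.0], [728.0, 7.0], [705.0, 170.0]]
```

View pics/crop.png

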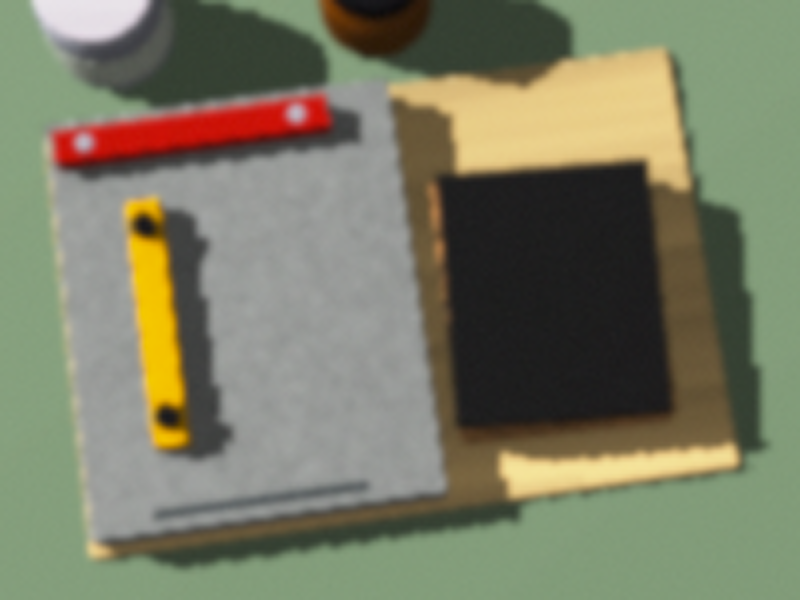

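The crop confirms the black sheet on the tan stack, with the yellow stop to its left and the red fence above left. The jig is turned 7.9° and the sheet 3.6°. I need about 125 mm along jig +y and then about 32 mm along jig +x. First I move above the spot behind the sheet's -y edge, with the fingers closing and the tool x axis turned to jig +y.

{"op": "move_arm", "data": {
  "steps": [-1, -3, -2.7, 0, 3, -1, -8, -7.2, 0, 9, -1, -12.5, -11.2, 0, 15, -1, -17, -15.2, 0, 21, -1, -21.5, -19.3, 0, 27, -1, -26, -23.3, 0, 33, -1, -30.5, -27.3, 0, 39, -1, -35, -31.4, 0, 45, -1, -39.5, -35.4, 0, 50, -1, -44, -39.4, 0, 54, -1, -48, -43, 0, 57, -1, -51, -45.7, 0, 59],
  "grip_force": 40
}}

```text
clock: 1.6
eef_pos: [535.6, -47.5, 222.3]
ee_rot: [-0.0, 0.658, 0.753, -0.0]
force: [-0.4, -0.4, 0.1]
width: 0.5
grasp_force: 0.0
```

{"op": "move_arm", "data": {
  "steps": [-1, -4, 1.5, 0, 0, -1, -9, 3, 0, 0, -1, -10.9, 3.8, 1, 0, -1, -10.9, 3.8, 5, 0, -1, -10.9, 3.8, 9, 0, -1, -10.9, 3.8, 13, 0, -1, -10.9, 3.8, 14.5, 0, -1, -10.9, 3.8, 15, 0, -1, -10.9, 3.8, 15, 0]
}}

```text
clock: 2.72
eef_pos: [588.1, -148.0, 73.4]
ee_rot: [0.0, 0.657, 0.754, 0.0]
force: [0.1, 0.5, 0.8]
width: 0.2
grasp_force: 0.0
```

```bash
python3 - <<'E'
from h import *
s=get_state();print(s["eef_pos"],s["force"])
for n in("top","side"):
    im=read_camera(n);x,y=proj(n,s["eef_pos"])[0].astype(int);print(x,y)
    c=im[max(0,y-110):y+90,max(0,x-140):x+120];cv2.imwrite(f"pics/{n}1.png",cv2.resize(c,None,fx=2,fy=2,interpolation=2)[:,:,::-1])
a=cv2.imread("pics/top1.png");b=cv2.imread("pics/side1.png");w=min(a.shape[1],b.shape[1]);h=min(a.shape[0],b.shape[0])
cv2.imwrite("pics/both1.png",cv2.resize(np.hstack([a[:h,:w],b[:h,:w]]),(800,800*h//(2*w))))
E
```

```text
[ 588.10939338 -148.00517915   73.43721967] [0.07850268 0.4711741  0.79042875]
348 215
330 240
```

View pics/both1.png

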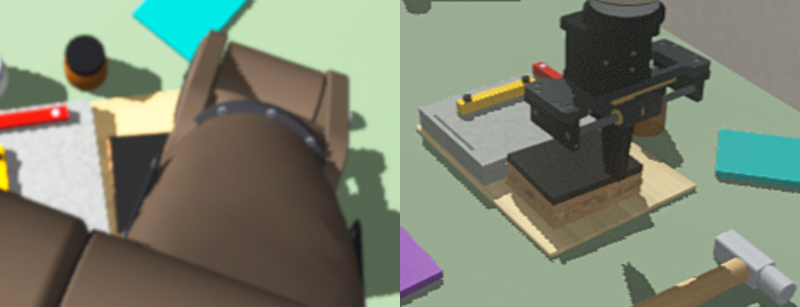

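The side view shows the closed fingers just outside the black sheet's rear edge, tips at about crop (615,175), in the right place. Next I lower them to mid-thickness and creep forward.

{"op": "move_arm", "data": {
  "steps": [-1, 0, 0, 1, 0, -1, 0, 0, 2, 0, -1, 0, 0, 2.6, 0, -1, 0, 0, 2.6, 0, -1, 0.2, 0, 2.6, 0, -1, 0.4, 0, 2.6, 0, -1, 0.6, 0, 2.6, 0]
}}

```text
clock: 3.7
eef_pos: [586.9, -141.9, 46.8]
ee_rot: [0.0, 0.657, 0.754, 0.0]
force: [-0.3, -0.5, -0.2]
width: 0.5
grasp_force: 0.0
```

{"op": "move_arm", "data": {
  "steps": [-1, 0.2, 0, 0, 0, -1, 0.4, 0, 0, 0, -1, 0.6, 0, 0, 0, -1, 0.8, 0, 0, 0, -1, 1.0, 0, 0, 0, -1, 1.2, 0, 0, 0, -1, 1.4, 0, 0, 0]
}}

```text
clock: 4.58
eef_pos: [585.0, -128.1, 46.6]
ee_rot: [0.0, 0.657, 0.754, 0.0]
force: [-0.1, -1.1, 1.0]
width: 0.3
grasp_force: 0.6
```

{"op": "move_arm", "data": {
  "steps": [-1, 0.3, 0, 0, 0, -1, 0.7, 0, 0, 0, -1, 1.1, 0, 0, 0, -1, 1.5, 0, 0, 0, -1, 1.9, 0, 0, 0, -1, 2.3, 0, 0, 0, -1, 2.7, 0, 0, 0, -1, 3.1, 0, 0, 0, -1, 3.5, 0, 0, 0, -1, 3.9, 0, 0, 0, -1, 4.2, 0, 0, 0, -1, 4.4, 0, 0, 0]
}}

```text
clock: 6.08
eef_pos: [578.8, -84.4, 46.6]
ee_rot: [-0.0, 0.657, 0.754, 0.0]
force: [-0.3, -0.4, 1.3]
width: 0.3
grasp_force: 0.7
```

```bash
python3 - <<'E'
from h import *
s=get_state();print(s["eef_pos"],s["force"])
o=[]
for n in("top","side"):
    im=read_camera(n);c=im[140:300,160:380];o.append(cv2.resize(c,(400,290),interpolation=2)[:,:,::-1])
cv2.imwrite("pics/both2.png",np.hstack(o))
E
```

```text
[578.82334485 -84.43647137  46.60974202] [-0.33731593 -0.39536003  1.31555513]
```

View pics/both2.png

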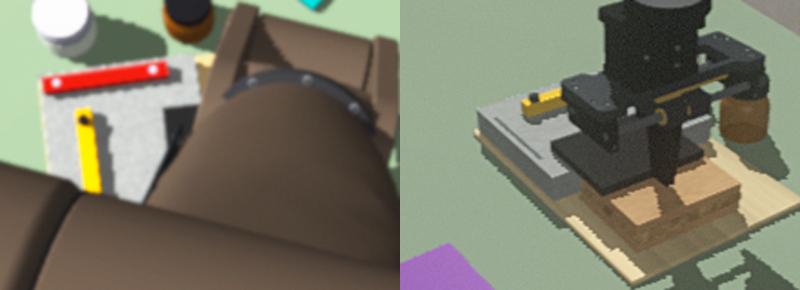

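The black sheet (side panel, about (625,155)) is partly on the bed and lying flat, and the tan stack has not moved. I carry on towards the stop.

{"op": "move_arm", "data": {
  "steps": [-1, 0.3, 0, 0, 0, -1, 0.8, 0, 0, 0, -1, 1.3, 0, 0, 0, -1, 1.8, 0, 0, 0, -1, 2.3, 0, 0, 0, -1, 2.8, 0, 0, 0, -1, 3.3, 0, 0, 0, -1, 3.8, 0, 0, 0, -1, 4.3, 0, 0, 0, -1, 4.8, 0, 0, 0, -1, 5.2, 0, 0, 0, -1, 5.5, 0, 0, 0]
}}

```text
clock: 7.68
eef_pos: [571.2, -29.9, 46.6]
ee_rot: [-0.0, 0.657, 0.754, 0.0]
force: [0.7, 0.5, -0.8]
width: 0.4
grasp_force: 0.2
```

{"op": "move_arm", "data": {
  "steps": [-1, 0.1, 0, 0, 0, -1, 0.2, 0, 0, 0, -1, 0.3, 0, 0, 0, -1, 0.4, 0, 0, 0, -1, 0.5, 0, 0, 0, -1, 0.6, 0, 0, 0, -1, 0.7, 0, 0, 0, -1, 0.8, 0, 0, 0, -1, 0.9, 0, 0, 0, -1, 1.0, 0, 0, 0, -1, 1.1, 0, 0, 0, -1, 1.2, 0, 0, 0]
}}

```text
clock: 9.18
eef_pos: [569.6, -18.2, 46.6]
ee_rot: [-0.0, 0.657, 0.754, 0.0]
force: [0.6, -1.2, -0.1]
width: 0.5
grasp_force: 0.3
```

{"op": "move_arm", "data": {
  "steps": [-1, 0.05, 0, 0, 0, -1, 0.1, 0, 0, 0, -1, 0.15, 0, 0, 0, -1, 0.2, 0, 0, 0, -1, 0.25, 0, 0, 0, -1, 0.3, 0, 0, 0]
}}

```text
clock: 9.93
eef_pos: [569.2, -15.3, 46.6]
ee_rot: [-0.0, 0.657, 0.754, 0.0]
force: [0.5, -0.3, 0.3]
width: 0.4
grasp_force: 0.5
```

{"op": "move_arm", "data": {
  "steps": [-1, 0.05, 0, 0, 0, -1, 0.1, 0, 0, 0, -1, 0.15, 0, 0, 0, -1, 0.2, 0, 0, 0]
}}

```text
clock: 10.42
eef_pos: [568.5, -14.4, 46.6]
ee_rot: [-0.0, 0.656, 0.754, -0.001]
force: [-4.1, -13.1, 2.2]
width: 0.4
grasp_force: 6.2
```

{"op": "move_arm", "data": {
  "steps": [-1, -0.06, 0, 0, 0, -1, -0.06, 0, 0, 0]
}}

```text
clock: 10.68
eef_pos: [568.5, -14.6, 46.6]
ee_rot: [-0.0, 0.657, 0.754, -0.001]
force: [-2.1, -6.7, 2.0]
width: 0.4
grasp_force: 3.3
```

{"op": "move_arm", "data": {
  "steps": [-1, 0.01, 0, 0, 0, -1, 0.01, 0, 0, 0, -1, 0.01, 0, 0, 0, -1, 0.01, 0, 0, 0, -1, 0.01, 0, 0, 0]
}}

```text
clock: 11.3
eef_pos: [568.5, -14.5, 46.6]
ee_rot: [-0.0, 0.656, 0.754, -0.001]
force: [-2.2, -7.0, 1.7]
width: 0.3
grasp_force: 3.7
```

{"op": "move_arm", "data": {
  "steps": [-1, -0.3, 0, 0, 0, -1, -1, 0, 0, 0, -1, -1.5, 0, -1, 0, -1, -1.5, 0, -5, -10, -1, -1.5, -1, -8, -20, -1, 0, -3, -8, -30, -1, 2, -5, -8, -40, -1, 4, -7, -8, -50, -1, 5, -8.3, -8, -60, -1, 6, -8.3, -8, -70, -1, 6, -8.3, -8, -80, -1, 6, -8.3, -8, -90]
}}

```text
clock: 12.8
eef_pos: [478.7, 34.1, 127.3]
ee_rot: [0.0, -0.072, 0.997, 0.0]
force: [1.1, -0.0, 0.0]
width: 0.1
grasp_force: 0.0
```

```bash
python3 - <<'E'
from h import *
s=get_state();print(s["eef_pos"],s["force"])
o=[]
for n in("top","side"):
    im=read_camera(n);cv2.imwrite(f"pics/{n}3.png",im[:,:,::-1]);c=im[140:300,160:380];o.append(cv2.resize(c,(400,290),interpolation=2)[:,:,::-1])
cv2.imwrite("pics/both3.png",np.hstack(o))
E
```

```text
[478.7229814   34.12332722 127.34172166] [ 1.06908453 -0.02590786  0.03317865]
```

View pics/both3.png

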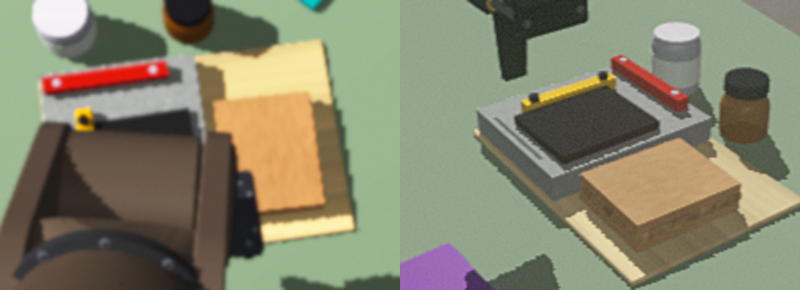

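The sheet is on the bed (side panel, about (588,122)), flat against the yellow stop and well clear of the fence. The stack is in order. I measure the sheet from the side view.

```bash
python3 - <<'E'
from h import *
im=cv2.imread("pics/side3.png")[:,:,::-1].copy()
r=rect(im,"black",46,(220,187,325,235),"side");print(r)
t=np.radians(7.9);R=np.array([[np.cos(t),np.sin(t)],[-np.sin(t),np.cos(t)]])
print(R@r[0],(np.array(r[3])@R.T).round(1).tolist())
print(R@get_state()["eef_pos"][:2])
E
```

```text
(array([552.4,  38.7]), array([121.7, 106.7]), 8.98, [[484.0, 82.0], [501.0, -23.0], [621.0, -4.0], [604.0, 101.0]])
[552.47653142 -37.591651  ] [[490.7, 14.7], [493.1, -91.6], [614.6, -89.3], [612.1, 17.0]]
[478.86968328 -32.08948469]
```

{"op": "move_arm", "data": {
  "steps": [-1, 0.4, 0, 1, 0, -1, 0.8, 0, 4, 0, -1, 0.8, 0, 7, 0, -1, 0.8, 0, 8.05, 0, -1, 0.8, 0, 8.05, 0, -1, 0.6, 0, 8.05, 0, -1, 0.4, 0, 8.05, 0, -1, 0.2, 0, 8.05, 0, -1, 0, 0, 8.05, 0]
}}

```text
clock: 14.02
eef_pos: [478.8, 34.2, 46.4]
ee_rot: [0.0, -0.069, 0.998, 0.0]
force: [-1.4, 0.5, -0.6]
width: 0.6
grasp_force: 0.0
```

{"op": "move_arm", "data": {
  "steps": [-1, -0.2, 0, 0, 0, -1, -0.4, 0, 0, 0, -1, -0.6, 0, 0, 0, -1, -0.8, 0, 0, 0, -1, -1.0, 0, 0, 0, -1, -1.2, 0, 0, 0, -1, -1.4, 0, 0, 0, -1, -1.6, 0, 0, 0, -1, -1.8, 0, 0, 0, -1, -2, 0, 0, 0]
}}

```text
clock: 15.28
eef_pos: [498.5, 36.9, 46.1]
ee_rot: [0.0, -0.069, 0.998, 0.0]
force: [-1.0, 0.8, 0.7]
width: 0.5
grasp_force: 0.2
```

{"op": "move_arm", "data": {
  "steps": [-1, -0.2, 0, 0, 0, -1, -0.4, 0, 0, 0, -1, -0.6, 0, 0, 0, -1, -0.8, 0, 0, 0, -1, -1.0, 0, 0, 0, -1, -1.2, 0, 0, 0, -1, -1.4, 0, 0, 0, -1, -1.6, 0, 0, 0, -1, -1.8, 0, 0, 0, -1, -1.9, 0, 0, 0]
}}

```text
clock: 16.52
eef_pos: [517.3, 39.5, 46.1]
ee_rot: [0.0, -0.069, 0.998, 0.0]
force: [-0.2, -0.1, 0.1]
width: 0.5
grasp_force: 0.3
```

{"op": "move_arm", "data": {
  "steps": [-1, -0.05, 0, 0, 0, -1, -0.1, 0, 0, 0, -1, -0.15, 0, 0, 0]
}}

```text
clock: 16.9
eef_pos: [518.6, 39.7, 46.1]
ee_rot: [-0.0, -0.069, 0.998, 0.0]
force: [-0.8, -0.5, -1.5]
width: 0.3
grasp_force: 0.2
```

{"op": "move_arm", "data": {
  "steps": [-1, -0.05, 0, 0, 0, -1, -0.1, 0, 0, 0, -1, -0.15, 0, 0, 0]
}}

```text
clock: 17.27
eef_pos: [520.2, 39.9, 46.1]
ee_rot: [0.0, -0.069, 0.998, 0.0]
force: [-1.2, -0.1, 0.3]
width: 0.1
grasp_force: 0.3
```

{"op": "move_arm", "data": {
  "steps": [-1, -0.05, 0, 0, 0, -1, -0.1, 0, 0, 0, -1, -0.1, 0, 0, 0]
}}

```text
clock: 17.65
eef_pos: [521.2, 40.1, 46.1]
ee_rot: [0.0, -0.069, 0.998, 0.0]
force: [0.5, 0.2, 0.1]
width: 0.5
grasp_force: 0.1
```

{"op": "move_arm", "data": {
  "steps": [-1, -0.05, 0, 0, 0, -1, -0.1, 0, 0, 0, -1, -0.1, 0, 0, 0]
}}

```text
clock: 18.02
eef_pos: [522.2, 40.2, 46.1]
ee_rot: [0.0, -0.069, 0.998, 0.0]
force: [-0.3, -0.4, -0.2]
width: 0.6
grasp_force: 0.1
```

{"op": "move_arm", "data": {
  "steps": [-1, -0.05, 0, 0, 0, -1, -0.1, 0, 0, 0, -1, -0.1, 0, 0, 0]
}}

```text
clock: 18.4
eef_pos: [523.2, 40.3, 46.1]
ee_rot: [0.0, -0.069, 0.998, 0.0]
force: [-0.5, 0.4, -0.0]
width: 0.6
grasp_force: 0.1
```

{"op": "move_arm", "data": {
  "steps": [-1, -0.05, 0, 0, 0, -1, -0.1, 0, 0, 0, -1, -0.1, 0, 0, 0]
}}

```text
clock: 18.77
eef_pos: [523.8, 40.5, 46.1]
ee_rot: [-0.0, -0.069, 0.998, 0.0]
force: [-2.3, -1.2, 2.0]
width: 0.6
grasp_force: 1.5
```

Contact with the fence is starting. I build the force up slowly.

{"op": "move_arm", "data": {
  "steps": [-1, -0.04, 0, 0, 0, -1, -0.04, 0, 0, 0]
}}

```text
clock: 19.02
eef_pos: [523.8, 40.5, 46.1]
ee_rot: [-0.001, -0.069, 0.998, 0.0]
force: [-4.9, -1.8, 2.8]
width: 0.7
grasp_force: 2.7
```

{"op": "move_arm", "data": {
  "steps": [-1, -0.04, 0, 0, 0, -1, -0.04, 0, 0, 0, -1, -0.04, 0, 0, 0, -1, -0.04, 0, 0, 0, -1, -0.04, 0, 0, 0, -1, -0.04, 0, 0, 0]
}}

```text
clock: 19.77
eef_pos: [523.9, 40.5, 46.1]
ee_rot: [-0.001, -0.069, 0.998, 0.0]
force: [-7.3, -2.4, 5.4]
width: 0.7
grasp_force: 3.5
```

{"op": "move_arm", "data": {
  "steps": [-1, 0.1, 0, 0, 0, -1, 0.5, 0, 0, 0, -1, 1.2, 0, 0, 0, -1, 2, 0, -1, 0, -1, 3, 0, -5, 0, -1, 5, 0, -8, 0, -1, 5, 0, -8, 0]
}}

```text
clock: 20.65
eef_pos: [475.1, 33.6, 128.3]
ee_rot: [0.002, -0.069, 0.998, -0.0]
force: [1.0, -0.9, -0.9]
width: 0.6
grasp_force: 0.0
```

```bash
python3 - <<'E'
from h import *
s=get_state();print(s["eef_pos"],s["force"])
o=[]
for n in("top","side"):
    im=read_camera(n);cv2.imwrite(f"pics/{n}4.png",im[:,:,::-1]);c=im[160:250,170:310] if n=="top" else im[160:250,200:340];o.append(cv2.resize(c,(400,257),interpolation=2)[:,:,::-1])
cv2.imwrite("pics/both4.png",np.hstack(o))
E
```

```text
[475.08078483  33.60729415 128.34895618] [ 0.96368046 -0.88165462 -0.88406862]
```

View pics/both4.png

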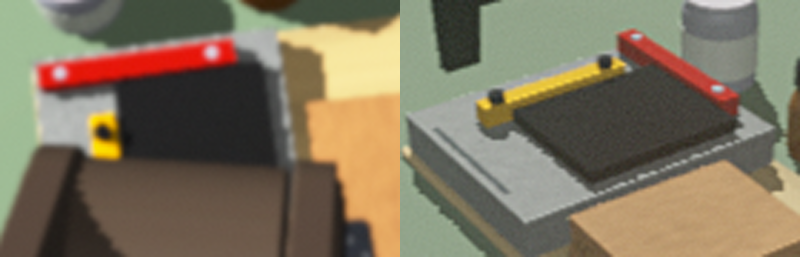

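The sheet looks flush with the stop and the fence in both panels. I swing the arm clear to measure it unobstructed.

{"op": "move_arm", "data": {
  "steps": [-1, 0, 2, -4, 0, -1, 0, 6, -8, 0, -1, 0, 11, -8, 0, -1, 0, 16, -8, 0, -1, 0, 21, -8, 0, -1, 0, 26, -8, 0, -1, 0, 31, -8, 0, -1, 0, 35, -8, 0, -1, 0, 37, -8, 0]
}}

```text
clock: 21.88
eef_pos: [423.9, 401.9, 204.7]
ee_rot: [-0.001, -0.07, 0.998, -0.0]
force: [0.1, -0.4, 0.4]
width: 0.1
grasp_force: 0.0
```

```bash
python3 - <<'E'
from h import *
im=read_camera("top");cv2.imwrite("pics/top5.png",im[:,:,::-1])
t=np.radians(7.9);R=np.array([[np.cos(t),np.sin(t)],[-np.sin(t),np.cos(t)]])
for k,z,roi in [("yellow",50,(190,190,230,275)),("red",50,(175,165,262,200))]:
    r=rect(im,k,z,roi);print(k,r[1],r[2],R@r[0])
c=im[160:280,170:310]
m=(cv2.cvtColor(c,cv2.COLOR_RGB2HSV)[...,2]<60).astype(np.uint8)
m=cv2.morphologyEx(m,cv2.MORPH_OPEN,np.ones((15,15)))
ct=max(cv2.findContours(m,0,1)[0],key=cv2.contourArea)[:,0]+[170,160]
r=cv2.minAreaRect(ray("top",ct,46).astype(np.float32));print("sheet",r[1],r[2],R@r[0])
cv2.imwrite("pics/c5.png",cv2.resize(c,None,fx=5,fy=5,interpolation=2)[:,:,::-1])
E
```

```text
yellow [115.   15.4] 7.85 [574.75720116  27.6653161 ]
red [ 16.2 128. ] 8.17 [662.91436085   0.89452614]
sheet (121.08123016357422, 101.08464813232422) 7.775130271911621 [594.50655419 -32.53273901]
```

View pics/c5.png

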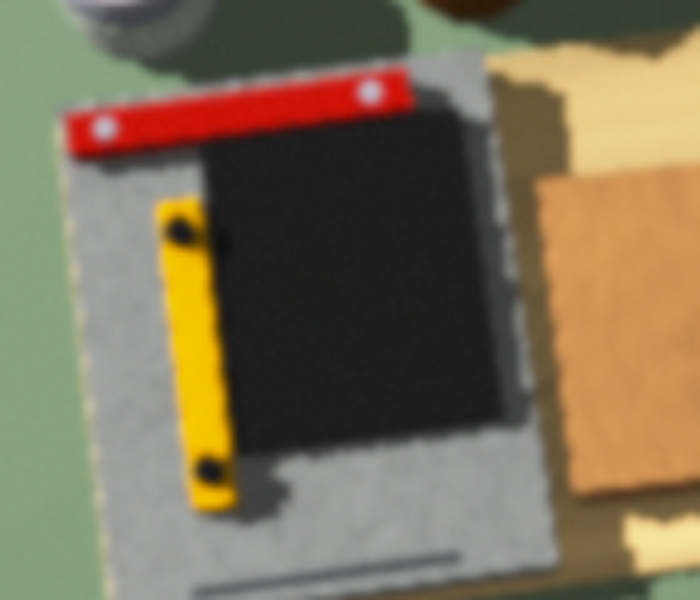

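The sheet is square (7.8° against 7.9°) and flush with the fence, at a centre distance of 68 mm. The camera cannot rule out a 1–2 mm gap at the stop. There is plenty of time, so I press gently against the stop once more to be sure.

{"op": "move_arm", "data": {
  "steps": [-1, -1, -2, 0, 5, -1, -2, -6, 0, 15, -1, -3, -11, 0, 25, -1, -4, -16, 0, 35, -1, -6, -21, 0, 45, -1, -7, -26, 0, 55, -1, -8, -31, 0, 65, -1, -10, -36, 0, 75, -1, -11, -40, 0, 85, -1, -12, -43, 0, 90, -1, -12, -44.4, 0, 90, -1, -12, -44.4, 0, 90]
}}

```text
clock: 23.42
eef_pos: [603.9, -23.8, 205.7]
ee_rot: [-0.0, 0.656, 0.754, -0.0]
force: [-0.6, -0.7, -0.0]
width: 0.6
grasp_force: 0.0
```

```bash
python3 - <<'E'
from h import *
t=np.radians(7.9);R=np.array([[np.cos(t),np.sin(t)],[-np.sin(t),np.cos(t)]])
s=get_state();print(R@s["eef_pos"][:2],s["eef_pos"],s["ee_rot"],R@[568.5,-14.5])
E
```

```text
[ 594.88185673 -106.57666604] [603.88449008 -23.80192953 205.6912582 ] [-4.04065519e-04  6.56385862e-01  7.54425209e-01 -2.04243793e-04] [561.11168393 -92.49961164]
```

{"op": "move_arm", "data": {
  "steps": [-1, 0, 0, 3, 0, -1, 0, 0, 7, 0, -1, 0, 0, 11, 0, -1, 0, 0, 14, 0, -1, 0, 0, 15.5, 0, -1, 0, 0, 15.8, 0, -1, 0.3, 0, 15.8, 0, -1, 0.6, 0, 15.8, 0, -1, 0.9, 0, 15.8, 0, -1, 1.1, 0, 15.8, 0, -1, 1.2, 0, 15.8, 0]
}}

```text
clock: 24.8
eef_pos: [602.8, -11.0, 48.3]
ee_rot: [0.0, 0.657, 0.754, 0.0]
force: [0.5, -0.5, -0.6]
width: 0.7
grasp_force: 0.0
```

{"op": "move_arm", "data": {
  "steps": [-1, 0.05, 0, 0, 0, -1, 0.1, 0, 0, 0, -1, 0.1, 0, 0, 0]
}}

```text
clock: 25.18
eef_pos: [602.6, -10.2, 48.1]
ee_rot: [0.0, 0.657, 0.754, 0.0]
force: [0.4, -0.7, 1.0]
width: 0.7
grasp_force: 0.3
```

{"op": "move_arm", "data": {
  "steps": [-1, 0.05, 0, 0.05, 0, -1, 0.08, 0, 0.05, 0, -1, 0.08, 0, 0.05, 0]
}}

```text
clock: 25.55
eef_pos: [602.6, -9.4, 47.6]
ee_rot: [0.0, 0.657, 0.754, 0.0]
force: [0.3, -0.2, 0.4]
width: 0.3
grasp_force: 0.3
```

{"op": "move_arm", "data": {
  "steps": [-1, 0.04, 0, 0, 0, -1, 0.08, 0, 0, 0, -1, 0.08, 0, 0, 0]
}}

```text
clock: 25.92
eef_pos: [602.5, -9.2, 47.6]
ee_rot: [0.0, 0.657, 0.754, -0.0]
force: [0.8, -5.7, -0.9]
width: 0.3
grasp_force: 3.1
```

The stop is felt at the same place as before (b about -92), so the sheet is flush against it. I release and retreat.

{"op": "move_arm", "data": {
  "steps": [-1, -0.1, 0, 0, 0, -1, -0.5, 0, 0, 0, -1, -1.2, 0, 0, 0, -1, -1.5, 0, -2, 0, -1, -1.5, 0, -6, 0, -1, -1.5, 0, -10, 0, -1, -1.5, 3, -14, 0, -1, -3, 3, -15, 0, -1, -7, 3, -15, 0, -1, -11, 3, -15, 0, -1, -13, 3, -15, 0, -1, -13, 3, -15, 0]
}}

```text
clock: 27.42
eef_pos: [649.5, -134.3, 196.8]
ee_rot: [-0.001, 0.657, 0.754, -0.0]
force: [-0.3, 0.2, -0.0]
width: 0.1
grasp_force: 0.0
```

```bash
python3 - <<'E'
from h import *
im=read_camera("top");o=[im[150:300,170:370]];im=read_camera("side");o.append(im[140:290,190:390])
cv2.imwrite("pics/f.png",np.hstack([cv2.resize(c,(400,300),interpolation=2) for c in o])[:,:,::-1])
E
```

```text
(no output)
```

View pics/f.png

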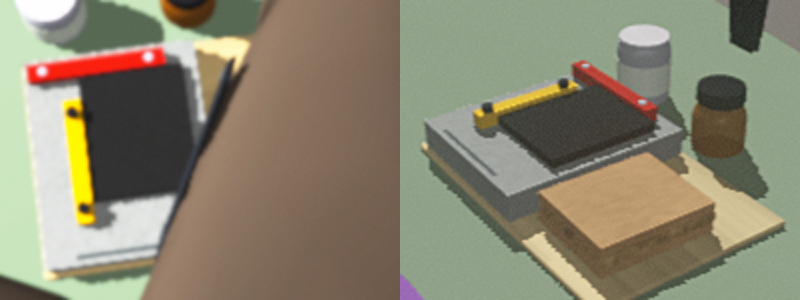

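The sheet sits flush in the corner against both bars (side panel, about (578,125)), with the stack, tin and jar undisturbed. I hand in.

```bash
python3 -c "from rig import *;print(sign_off())"
```

```text
the job is handed in; nothing more can be done
None
```

The job is handed in: the black sheet lies square in the corner against the yellow stop and the red fence. I pressed it about 7 to 8 N against each, with a brief peak near 14 N at the stop, then gave the stop a light 6 N re-press, let go, and saw the stack, tin and jar undisturbed; the judge's verdict was not shown.

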